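# Put the cleaned locket away in the dry cabinet and purge it

### The arm

A 7-joint arm with a two-finger parallel gripper is mounted at the origin on the work surface. World frame = base frame: x ahead of the robot, y to its left, z up, the work surface at z = 0. Lengths are in m, angles in rad, forces in N, time in s.
With the tool pointing down it reaches from about 0.35 to 0.9 m from the base axis. Payload 19.9 kg.
Tool frame: the origin (TCP) lies midway between the tips of the shut fingers; the grasp point (between the pads) lies 19 mm behind it (manip.hold_point_z is the z of the grasp point in the tool frame, in m); z points along the fingers, y is the line along which they close (so a half turn about z gives the same grasp; the last joint's range is limited). The gripper opens to 85 mm and grips with 20 to 120 N. Pads are 22 mm wide; open, the fingers measure 114 mm over their backs; the gripper's body (76 mm by 85 mm) begins 54 mm behind the grasp point. The pads swing forward as they close: fully open they stand 13 mm farther back than shut.
Start: joints at [-1.377, 0.417, -0.01, 1.614, 0.005, 1.111, -0.053], TCP at [0.146, 0.608, 0.202] pointing down, gripper open.
Joint ranges: [-2.81, 2.81], [-0.39, 2.02], [-1.27, 1.25], [0.06, 2.57], [-1.19, 4.33], [0.19, 2], [-2.82, 2.82]. Speed limits (rad/s): [1.89, 1.89, 2.39, 2.39, 3.01, 3.01, 3.01].

### API

Orientations are given as a rotation vector (axis times angle).
In Python, from station import manip gives the robot as it stands.
- The arm moves only by the shell command python3 -m inch 'ROWS' [OPENING] [FORCE]. ROWS is JSON, a list of rows, each a list of 2 entries, a list of its own where there are three numbers: the shift along the world's x, y, z in mm, then the turn, a rotation vector about the world's x, y, z in degrees. In form: [[[x, y, z], [wx, wy, wz]], ...]. A call has 1 to 10 rows; each row is the pose to reach, as a shift and turn from the pose commanded when the call began; what a row does not reach only later rows make up. A row lasts 1/8 s, in which the tool goes at most 62.5 mm and 10.7 degrees, less where a joint would pass 70% of its speed; a pose out of reach is approached as far as the arm can. A call with a gripper value outside its range is refused whole. OPENING is the opening, from -1 (shut) to 1 (fully open), set as the call begins (- or left out, the last holds). The fingers move at their own pace and stop on an object; FORCE is the grip in N (left out, the last holds). Time passes only in rows, so rows that repeat a pose let the fingers close. It gives the time, the measured TCP pose, the force, the opening and the grip force at its end, in the units of the state.
- manip.observe(): the state, without advancing time (a new reading comes with each control period).
- manip.grab_frame(name): name is "scene" or "top" or "wrist"; returns the picture (480x640x3 uint8, blue, green, red); there is no depth.
- manip.camera_params(name): a dict with "fovy" (degrees; the focal length in pixels is half the picture's height over the tangent of half this angle, whatever the lens; pixels are square), "cx", "cy" (the principal point, pixels), "world_from_camera" (4x4, takes a point from camera to world coordinates); the wrist camera has in their place "tool_from_camera" (4x4, takes a point from camera to tool coordinates, whose origin is the TCP and whose axes are the flange's). Camera axes: x right, y down, z forward; pixel columns grow to the right and rows downward; lengths in m; the calibration is good to about 2 mm. A picture is of the moment at which its call begins: read the wrist's pose just before it. camera_params takes no time and is no camera call.
- manip.finish_job(): hands the job in; it is judged then, once.
Trained networks look in the newest picture that a camera, given by its name, has taken for a name from the list of things; names that differ only in an ending like _2 or _b are one class to them, and where a whole thing is asked for, a point or a joint stands for the part that bears it (a point fixed in the world has none). Each returns a list of dicts, best first, with "p" (0 to 1); they miss things now and then, are a little off and sometimes report something else, mostly with a low value. They report only what shows in the picture. A call takes as long as a camera call.
- manip.look_for(query, camera): "centre" ([x, y, z] in m, in world coordinates, good to about 4 mm: the middle of the surface that is visible of it).
- manip.silhouettes(query, camera): "mask" (480x640 bool, what is visible of it).
- manip.place_of(query, camera): "centre" ([x, y, z] in m, in world coordinates, good to about 4 mm: a listed point, or the origin of a listed thing).
The state is a dict: "time": time; "joints": joint angles; "qd": joint speeds; "joint_efforts": joint torques, N m; "position": TCP position; "eef_rot": TCP orientation; "contact_force": force on the tool from outside, world axes, zero at the start; "moment": the same for the moment, N m; "finger_gap": finger opening in m; "finger_force": force on a finger pad.
Only numpy, scipy, OpenCV 4.12 (cv2) and the standard library are available. Lean on these libraries where they do the work, as an engineer would, in place of code of your own. Each camera call takes 0.05 s, during which the arm holds its last target. There are 200 camera calls.

### The job

Set the largest piece in the steel tray, the big oval locket, down on the pulled-out shelf of the dry cabinet, push the shelf fully in, and push the glazed door shut until it seats on its ball catch. Then pull the sprung purge knob on top of the cabinet straight up to its stop, hold it there for a good second, and let it go back down. Do not drop the locket, do not slam the door or swing it against the pulled-out shelf, and leave the other two pieces of jewellery, the jar, beaker, brush and card box where they are.

Things in the scene. Friction and masses are not known exactly. Their poses are not given: they have to be found in the camera images.
- locket: The big oval locket, brass with a white enamel field, lying flat: 52 mm long (x), 36 mm wide (y) with two parallel flats 16 mm long, 14 mm thick, plus a thin 10 mm hanging ring at its +x end; 60 g. Origin: centre of its underside; z up. Grip it across y.
- medallion: Round brass medallion, 30 mm across, 8 mm thick, in the same tray; a bystander. Origin: centre of its underside.
- small_locket: Small oval brass locket, 32 x 22 mm, 9 mm thick, in the same tray; a bystander. Origin: centre of its underside.
- tray: Fixed steel tray, 270 (x) x 170 (y) mm, outer height 15 mm, walls and floor 3 mm thick; the three lockets lie on its floor. Origin: centre of its underside.
- cabinet: Fixed white dry cabinet, 220 mm deep (x), 220 mm wide (y), 195 mm high, open at its front, which looks along its own -x (towards the middle of the table). Origin: centre of its underside.
- shelf (a joint): Pull-out perforated steel shelf near the top of the cabinet: metres pulled out along the cabinet's -x; 0 is fully in, 0.11 fully out; sliding friction about 1.5 N.
- shelf_load (a point): Load point on the shelf's floor (its upper face, 133 mm above the table), 45 mm behind the shelf's front face, midway across; moves with the shelf. Axes as the cabinet's. The shelf floor is 125 mm wide, 150 mm deep, with 12 mm lips at its sides.
- shelf_front (a point): Middle of the top edge of the shelf's upright front panel (125 mm wide, 4 mm thick, 40 mm high, its top 170 mm above the table), on its outer face; push here towards the cabinet's +x. With the shelf in, this face is flush with the front of the carcass, whose roof begins 185 mm above the table.
- door (a joint): Glazed white door on a vertical hinge at the -y side of the cabinet's front: opening angle in rad, 0 shut and seated, 1.57 standing straight out from the front, up to 1.75. The ball catch is first met at about 0.087 rad; it takes about 5 to 9 N, pushed 150 mm from the hinge, to get past its hump, which lies at about 0.037 rad, beyond which it pulls the door to 0.
- door_hinge (a point): On the hinge axis, on the door's outer face, at the door's top edge (190 mm above the table). Turns with the door: its +y runs along the door from the hinge to the free edge (212 mm), its +x is the inward normal, the direction in which to push the door shut. Door 15 mm thick, 180 mm high.
- door_push (a point): A point on the door's outer face, 150 mm from the hinge axis and 25 mm below the door's top edge; a good place to push. Turns with the door, axes as door_hinge. The grey bar handle stands 35 mm out from the outer face at 190 mm from the hinge, but only from 45 to 125 mm above the table.
- purge (a joint): Sprung purge knob on the cabinet's roof: metres pulled up; 0 is down at rest, 0.020 its stop. The spring pulls it back with 4 N at rest and 9 N at the stop.
- purge_grip (a point): Centre of the black round purge knob: 26 mm across, 25 mm high (it reaches 11 mm above and 14 mm below this point), vertical axis, in the middle of the cabinet's roof; at rest 219 mm above the table.
- jar: Glass jar with white cap, 56 mm across, 85 mm high; a bystander. Origin: centre of its underside.
- brush: Wooden brush, 170 mm long, lying; a bystander.
- beaker: Glass beaker, 64 mm across, 80 mm high; a bystander. Origin: centre of its underside.
- card_box: Small card box, 70 x 50 x 35 mm; a bystander. Origin: centre of its underside.

How it is judged:
By the outcome, as a careful person would: the job done as asked, in the order asked, and still so for the second after the job is handed in, with the robot touching nothing.
It also fails if it takes over 72 s, if anything falls off the work surface, if the arm or the gripper's body presses on something with over 40 N, if the wrist force passes 120 N, or if a joint passes its speed limit or range.

## Working session

There is one attempt and no reset: what is moved stays moved. The work goes in short steps, Python scripts to look and compute and a shell command to move; the robot and the scene stay as the last step left them, time stands still between calls to the robot, and variables do not carry over. Pictures are saved under pics/ and viewed, at most 13 in all, crops included, and the job is handed in when it is done.

```bash
ls; mkdir -p pics
python3 - <<'E'
from station import manip
import cv2,numpy as np
np.set_printoptions(precision=4,suppress=True)
s=manip.observe(); print({k:np.round(v,3) for k,v in s.items()}, manip.hold_point_z)
for c in ("scene","top"):
    f=manip.grab_frame(c); cv2.imwrite(f"pics/{c}0.png",f)
    p=manip.camera_params(c); print(c,p["fovy"],np.array(p["world_from_camera"]))
    for q in ["locket","medallion","small_locket","tray","cabinet","shelf_load","shelf_front","door_hinge","door_push","purge_grip","jar","brush","beaker","card_box"]:
        r=manip.place_of(q,c)
        print(q,[(round(float(d["p"]),2),np.round(d["centre"],3).tolist()) for d in r[:2]])
print(manip.observe()["time"])
E
```

```text
pics
{'time': np.float64(0.0), 'joints': array([-1.376,  0.418, -0.01 ,  1.614,  0.005,  1.111, -0.053]), 'qd': array([-0.   ,  0.001, -0.002,  0.001,  0.   ,  0.   ,  0.002]), 'joint_efforts': array([  0.001, -86.443,   0.679, -43.492,   0.019,   0.007,  -0.   ]), 'position': array([0.146, 0.607, 0.201]), 'eef_rot': array([-0.37 , -3.12 ,  0.002]), 'contact_force': array([ 0.532, -0.578, -0.031]), 'moment': array([ 0.047,  0.016, -0.057]), 'finger_force': np.float64(0.0), 'finger_gap': np.float64(0.086)} -0.0187
scene 53.340657841423564 [[-0.7928  0.4623 -0.3972  1.0093]
 [ 0.6094  0.6144 -0.5012  0.6098]
 [ 0.0123 -0.6394 -0.7688  1.0235]
 [ 0.      0.      0.      1.    ]]
locket [(0.73, [0.581, 0.265, 0.006])]
medallion [(0.56, [0.496, 0.294, 0.001]), (0.28, [0.577, -0.084, 0.136])]
small_locket [(0.64, [0.416, 0.274, -0.0])]
tray [(0.69, [0.75, 0.098, 0.001]), (0.65, [0.5, 0.283, 0.002])]
cabinet [(0.62, [0.575, -0.247, 0.004]), (0.43, [0.474, -0.116, 0.187])]
shelf_load [(0.64, [0.577, -0.083, 0.135])]
shelf_front [(0.71, [0.579, -0.038, 0.17])]
door_hinge [(0.94, [0.472, -0.11
[... 410 characters left out ...]
[ 0.      0.      0.      1.    ]]
locket [(0.75, [0.588, 0.262, -0.002])]
medallion [(0.6, [0.5, 0.295, 0.002])]
small_locket [(0.74, [0.418, 0.281, 0.007])]
tray [(0.65, [0.5, 0.282, -0.003]), (0.21, [0.746, 0.209, 0.002])]
cabinet [(0.2, [0.365, -0.305, 0.0])]
shelf_load [(0.57, [0.573, -0.082, 0.135])]
shelf_front [(0.72, [0.576, -0.041, 0.172])]
door_hinge [(0.92, [0.472, -0.12, 0.194]), (0.28, [0.746, 0.204, 0.004])]
door_push [(0.85, [0.462, 0.034, 0.162]), (0.16, [0.473, -0.122, 0.191])]
purge_grip [(0.6, [0.578, -0.251, 0.223])]
jar [(0.57, [0.744, 0.207, -0.0])]
brush [(0.93, [0.36, -0.305, -0.0])]
beaker [(0.6, [0.748, 0.099, -0.001])]
card_box [(0.74, [0.718, 0.294, -0.003])]
1.5
```

View pics/scene0.png

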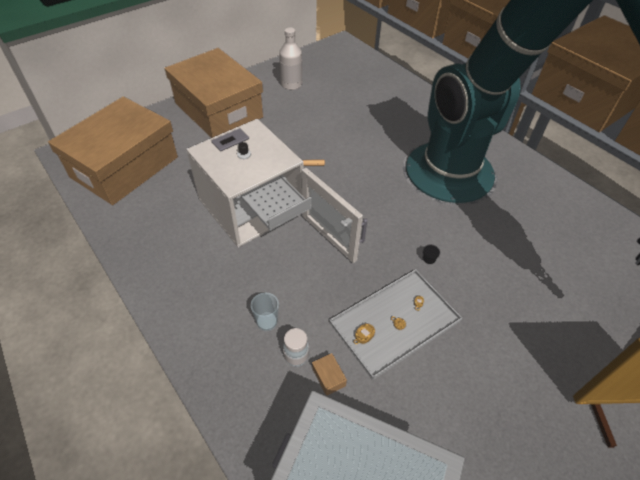

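View pics/top0.png

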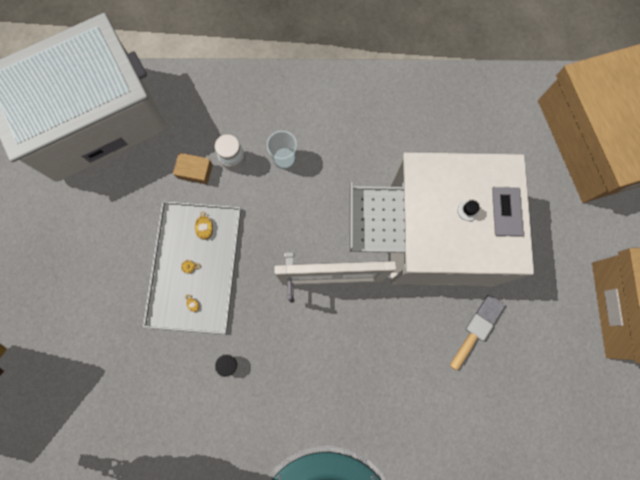

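Both pictures agree with the networks. The cabinet's open front looks along world +y, and the shelf is out at about (380,220) in the top view. The door stands straight out at (335,270), with its handle on the −x side. The locket is the upper piece in the tray at (204,227), with its ring towards +x. I'll move above it for a close look.

```bash
python3 -m inch '[[[44,-34,0],[0,0,0]],[[88,-69,0],[0,0,0]],[[132,-103,0],[0,0,0]],[[176,-137,0],[0,0,0]],[[220,-171,0],[0,0,0]],[[264,-206,0],[0,0,0]],[[308,-240,0],[0,0,0]],[[352,-274,0],[0,0,0]],[[396,-309,0],[0,0,0]],[[435,-340,0],[0,0,0]]]' 0.35
python3 -m inch '[[[2,-2,0],[0,0,0]],[[2,-2,0],[0,0,0]],[[2,-2,0],[0,0,0]]]'
cat > h.py <<'E'
from station import manip
import cv2,numpy as np
from scipy.spatial.transform import Rotation as R
np.set_printoptions(precision=4,suppress=True)
def cam(c):
    s=manip.observe(); f=manip.grab_frame(c); p=manip.camera_params(c)
    if c=="wrist":
        T=np.eye(4);T[:3,:3]=R.from_rotvec(s["eef_rot"]).as_matrix();T[:3,3]=s["position"]
        W=T@np.array(p["tool_from_camera"])
    else: W=np.array(p["world_from_camera"])
    return f,p,W
def ray(px,p,W,z):
    fl=240/np.tan(np.radians(p["fovy"]/2)); px=np.atleast_2d(px).astype(float)
    d=np.c_[(px[:,0]-p["cx"])/fl,(px[:,1]-p["cy"])/fl,np.ones(len(px))]@W[:3,:3].T
    o=W[:3,3]; return o+d*((z-o[2])/d[:,2])[:,None]
def tooly(): 
    M=R.from_rotvec(manip.observe()["eef_rot"]).as_matrix(); return M
E
python3 - <<'E'
from h import *
f,p,W=cam("wrist"); cv2.imwrite("pics/w1.png",f)
print(manip.observe()["position"],tooly())
for q in ["locket"]:
    print(manip.place_of(q,"wrist")[:2])
    m=manip.silhouettes(q,"wrist")
    for d in m[:2]:
        ys,xs=np.nonzero(d["mask"]); 
        P=ray(np.c_[xs,ys],p,W,0.014)[:,:2]; c=P.mean(0)
        w,v=np.linalg.eigh(np.cov(P.T)); r=cv2.minAreaRect((P*1000).astype(np.float32))
        print(d["p"],len(xs),xs.mean(),ys.mean(),c,np.sqrt(w)*4,"major",v[:,1],r)
E
```

```text
time: 2.75
position: [0.5825, 0.2661, 0.2017]
eef_rot: [0.37, 3.119, -0.0]
contact_force: [-0.9, 0.8, -0.5]
finger_gap: 0.0574
finger_force: 0.0
time: 3.12
position: [0.5822, 0.2669, 0.2016]
eef_rot: [-0.367, -3.12, -0.001]
contact_force: [0.5, -0.7, -0.0]
finger_gap: 0.0576
finger_force: 0.0
[0.5822 0.2669 0.2017] [[-0.9727  0.2319 -0.0001]
 [ 0.2319  0.9727  0.0004]
 [ 0.0002  0.0003 -1.    ]]
[{'centre': [0.5862, 0.2684, 0.0027], 'p': 0.89}]
0.91 1624 307.8134236453202 206.0929802955665 [0.5848 0.2647] [0.0377 0.059 ] major [-0.9931 -0.1171] ((588.1068115234375, 264.5307922363281), (61.63803482055664, 36.85523223876953), 5.37095832824707)
```

View pics/w1.png

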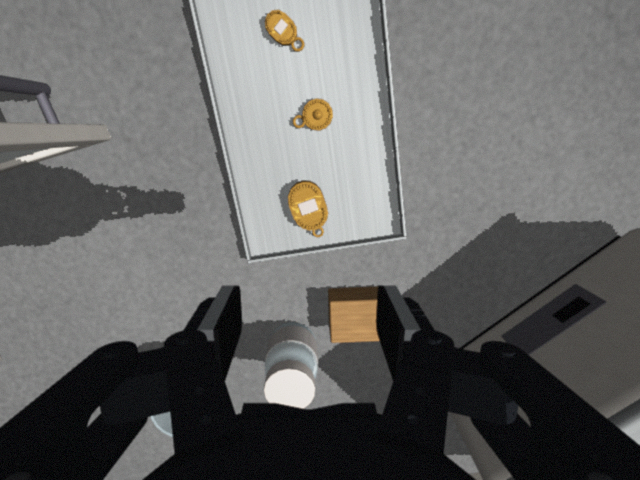

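The wrist view shows the locket at (308,206), with its ring at the lower end. Its long axis lies about 6° off world x. The medallion is at (317,113) and the small locket at (280,28), both well clear of the fingers. Next I turn +19.5° and descend.

```bash
python3 -m inch '[[[2,-2,-40],[0,0,10]],[[2,-2,-85],[0,0,19.5]],[[2,-2,-130],[0,0,19.5]],[[2,-2,-160],[0,0,19.5]],[[2,-2,-175],[0,0,19.5]],[[2,-2,-185],[0,0,19.5]],[[2,-2,-191],[0,0,19.5]],[[2,-2,-194],[0,0,19.5]],[[2,-2,-194],[0,0,19.5]]]' 0.35
python3 - <<'E'
from h import *
f,p,W=cam("wrist"); cv2.imwrite("pics/w2.png",f)
print(manip.observe()["position"],tooly()[:,1])
E
```

```text
time: 4.4
position: [0.5852, 0.2638, 0.008]
eef_rot: [-0.164, 3.137, 0.0]
contact_force: [0.5, 0.0, 0.3]
finger_gap: 0.0576
finger_force: 0.0
[0.5853 0.2638 0.008 ] [-0.1044  0.9945  0.0002]
```

View pics/w2.png

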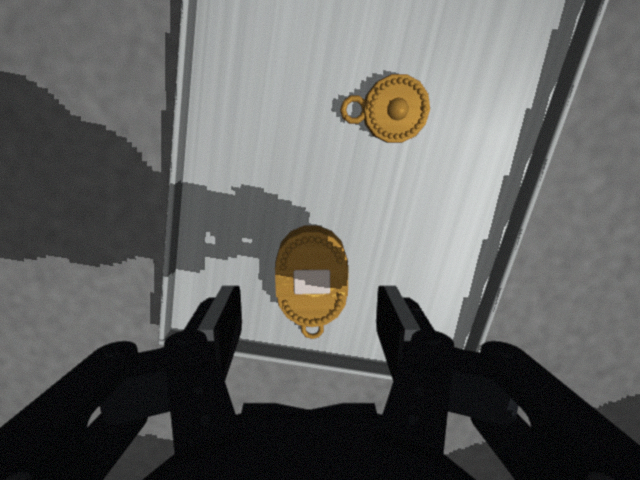

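The locket, centred at (312,280), lies between the pads and is aligned with them. I'll check its position along the pads numerically.

Run:
```python
from h import *
f,p,W=cam("wrist")
for d in manip.silhouettes("locket","wrist")[:1]:
    ys,xs=np.nonzero(d["mask"]);print(xs.min(),xs.max(),ys.min(),ys.max())
print(ray([[312,282],[275,280],[349,280],[312,227],[312,325]],p,W,0.013), manip.observe()["position"])
```

```text
274 348 224 338
[[0.5863 0.2653 0.013 ]
 [0.5871 0.2466 0.013 ]
 [0.5833 0.2837 0.013 ]
 [0.5577 0.2622 0.013 ]
 [0.6106 0.2679 0.013 ]] [0.5852 0.2638 0.008 ]
```

```bash
python3 -m inch '[[[0,1,-2],[0,0,0]],[[0,1,-3],[0,0,0]]]'
python3 -m inch '[[[0,1,0],[0,0,0]],[[0,1,0],[0,0,0]],[[0,1,0],[0,0,0]],[[0,1,0],[0,0,0]],[[0,1,0],[0,0,0]],[[0,1,0],[0,0,0]]]' -1 30
```

```text
time: 4.8
position: [0.585, 0.2648, 0.0045]
eef_rot: [0.164, -3.137, -0.0]
contact_force: [-0.8, -0.2, 0.0]
finger_gap: 0.0581
finger_force: 0.0
time: 5.55
position: [0.585, 0.2657, 0.0046]
eef_rot: [-0.164, 3.137, -0.0]
contact_force: [0.2, 0.2, -0.5]
finger_gap: 0.0001
finger_force: 0.0
```

The fingers shut fully without holding anything, so I'll look.

Run:
```python
from h import *
f,p,W=cam("wrist"); cv2.imwrite("pics/w3.png",f)
print(manip.place_of("locket","wrist")[:2]); print(manip.observe()["contact_force"],manip.observe()["finger_gap"])
for c in ("top","scene"):
    manip.grab_frame(c); print(manip.place_of("locket",c)[:2])
```

```text
[{'centre': [0.587, 0.2675, -0.0006], 'p': 0.56}]
[-0.0587  0.385  -0.4937] -0.00038493048202052003
[{'centre': [0.5856, 0.2638, -0.0017], 'p': 0.45}]
[{'centre': [0.5814, 0.2692, 0.0088], 'p': 0.54}]
```

View pics/w3.png

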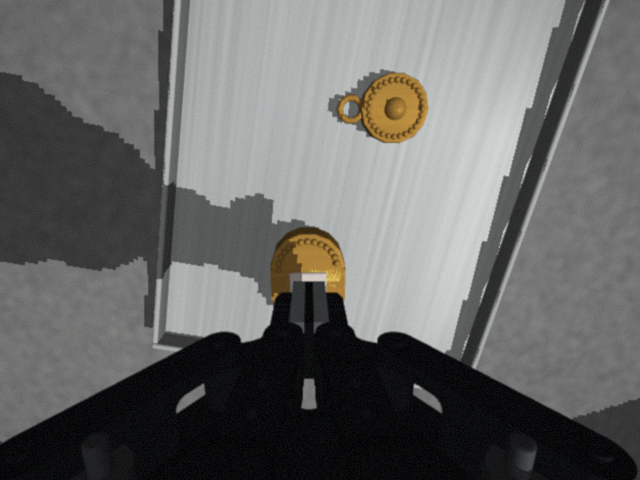

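Run:
```python
from h import *
p=manip.camera_params("wrist"); T=np.array(p["tool_from_camera"]); print(p["fovy"],p["cx"],p["cy"],T)
fl=240/np.tan(np.radians(p["fovy"]/2))
for z in (0,-.0125,-.019,-.03):
  for x in (-.011,0,.011):
    q=np.linalg.inv(T)@[x,0,z,1]; print(z,x,q[:2]/q[2]*fl+[p["cx"],p["cy"]],q[2])
s=manip.observe(); print(s["position"],s["contact_force"],s["joints"])
```

```text
67.58045067137411 308.5934202542597 234.63597829336103 [[-0.0011 -0.959  -0.2833  0.073 ]
 [ 1.     -0.0008 -0.0012 -0.0001]
 [ 0.0009 -0.2833  0.959  -0.1717]
 [ 0.      0.      0.      1.    ]]
0 -0.011 [309.3185 295.3929] 0.18845292864329413
0 0 [309.3081 276.001 ] 0.1853363230609456
0 0.011 [309.2973 255.9457] 0.18221971747859708
-0.0125 -0.011 [309.3438 306.7181] 0.17646514893609858
-0.0125 0 [309.3331 286.1888] 0.17334854335375005
-0.0125 0.011 [309.322  264.9077] 0.17023193777140155
-0.019 -0.011 [309.3584 313.2376] 0.1702315034883569
-0.019 0 [309.3476 292.0641] 0.1671148979060084
-0.019 0.011 [309.3363 270.0858] 0.16399829232365987
-0.03 -0.011 [309.3857 325.4301] 0.15968225734602481
-0.03 0 [309.3747 303.0727] 0.15656565176367632
-0.03 0.011 [309.3632 279.807 ] 0.1534490461813278
[0.585  0.2657 0.0046] [-0.5225  0.2225  0.0368] [-0.551   0.6814  0.1059  1.6968 -0.0958  0.7685  1.2757]
```

The shut fingertips appear about 25–30 mm behind the nominal TCP in the picture, so they closed above the locket. I'll reopen and descend step by step, watching the force.

```bash
python3 -m inch '[[[0,0,0],[0,0,0]],[[0,0,0],[0,0,0]],[[0,0,0],[0,0,0]],[[0,0,0],[0,0,0]],[[0,0,-2],[0,0,0]],[[0,0,-4],[0,0,0]],[[0,0,-4],[0,0,0]]]' 0.35
python3 -m inch '[[[0,0,-2],[0,0,0]],[[0,0,-4],[0,0,0]],[[0,0,-4],[0,0,0]]]'
python3 - <<'E'
from h import *
f,p,W=cam("wrist"); cv2.imwrite("pics/w4.png",np.hstack([f[200:440,100:540]]))
s=manip.observe();print(s["position"],s["contact_force"],manip.place_of("locket","wrist"))
E
```

```text
time: 6.72
position: [0.5848, 0.2656, 0.0003]
eef_rot: [0.164, -3.137, 0.0]
contact_force: [0.7, -0.4, 0.3]
finger_gap: 0.0576
finger_force: 0.0
time: 7.1
position: [0.5849, 0.2656, -0.0036]
eef_rot: [0.164, -3.137, 0.0]
contact_force: [1.1, 0.5, -0.5]
finger_gap: 0.0577
finger_force: 0.0
[ 0.5849  0.2656 -0.0036] [-0.8128  0.0213  0.3038] [{'centre': [0.5867, 0.2678, 0.0033], 'p': 0.73}]
```

View pics/w4.png

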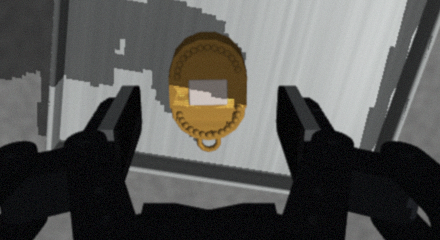

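```bash
python3 -m inch '[[[0,0,-2],[0,0,0]],[[0,0,-4],[0,0,0]],[[0,0,-4],[0,0,0]]]'
python3 -m inch '[[[0,0,-2],[0,0,0]],[[0,0,-4],[0,0,0]],[[0,0,-4],[0,0,0]]]'
```

```text
time: 7.58
position: [0.5849, 0.2657, -0.0077]
eef_rot: [0.164, -3.137, 0.0]
contact_force: [1.2, 0.2, 0.3]
finger_gap: 0.0577
finger_force: 0.0
time: 7.95
position: [0.5849, 0.2656, -0.0116]
eef_rot: [0.164, -3.137, 0.0]
contact_force: [0.3, 0.5, -0.6]
finger_gap: 0.0578
finger_force: 0.0
```

```bash
python3 - <<'E'
from h import *
f,p,W=cam("wrist")
s=manip.observe();print(s["position"],s["contact_force"],s["finger_gap"])
E
python3 -m inch '[[[0,0,-2],[0,0,0]],[[0,0,-2],[0,0,0]],[[0,0,-2],[0,0,0]]]'
```

```text
[ 0.5849  0.2657 -0.0116] [0.0237 0.6318 0.5929] 0.05772901970193375
time: 8.38
position: [0.585, 0.2657, -0.0134]
eef_rot: [-0.164, 3.137, -0.0]
contact_force: [-1.4, 0.5, 0.2]
finger_gap: 0.0579
finger_force: 0.0
```

```bash
python3 -m inch '[[[0,0,-1],[0,0,0]],[[0,0,-2],[0,0,0]],[[0,0,-2],[0,0,0]]]'
python3 -m inch '[[[0,0,-1],[0,0,0]],[[0,0,-2],[0,0,0]],[[0,0,-2],[0,0,0]]]'
```

```text
time: 8.75
position: [0.585, 0.2657, -0.0156]
eef_rot: [0.164, -3.137, 0.0]
contact_force: [0.8, 0.1, 1.0]
finger_gap: 0.0578
finger_force: 0.0
time: 9.12
position: [0.5849, 0.2657, -0.0176]
eef_rot: [0.164, -3.137, 0.0]
contact_force: [1.3, 0.3, -0.0]
finger_gap: 0.0577
finger_force: 0.0
```

Run:
```python
from h import *
f,p,W=cam("wrist"); cv2.imwrite("pics/w5.png",f)
s=manip.observe();print(s["position"],s["contact_force"],s["finger_gap"])
```

```text
[ 0.585   0.2657 -0.0175] [-0.5555 -0.2301 -0.2174] 0.05734536149335297
```

View pics/w5.png

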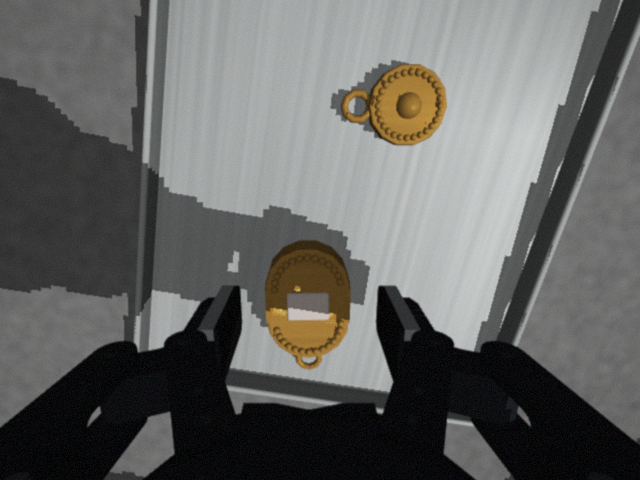

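In this picture the pad gap scales to a depth of 151 mm, and the locket's rim to about 154 mm. The real tips therefore sit about 33 mm behind the reported TCP at this opening, at a world height of about 15 mm. I'll continue about 7 mm further and 2 mm towards −x, with the force guarded.

```bash
python3 -m inch '[[[-1,0,-2],[0,0,0]],[[-2,0,-4],[0,0,0]],[[-2,0,-4],[0,0,0]]]'
python3 -m inch '[[[0,0,-1],[0,0,0]],[[0,0,-3],[0,0,0]],[[0,0,-3],[0,0,0]]]'
```

```text
time: 9.55
position: [0.5828, 0.2657, -0.0217]
eef_rot: [0.164, -3.137, 0.0]
contact_force: [-0.3, 0.4, 0.4]
finger_gap: 0.0578
finger_force: 0.0
time: 9.93
position: [0.5829, 0.2656, -0.0247]
eef_rot: [0.164, -3.137, 0.0]
contact_force: [0.3, 0.6, -0.3]
finger_gap: 0.0576
finger_force: 0.0
```

```bash
python3 -m inch '[[[0,0,0],[0,0,0]],[[0,0,0],[0,0,0]],[[0,0,0],[0,0,0]],[[0,0,0],[0,0,0]],[[0,0,0],[0,0,0]]]' -0.3 25
```

```text
time: 10.55
position: [0.5831, 0.2657, -0.0243]
eef_rot: [-0.164, 3.137, -0.0]
contact_force: [-0.7, 0.2, 5.3]
finger_gap: 0.0351
finger_force: 25.5
```

The locket is held: gap 35 mm, grip 25 N. The 5 N floor contact tells me the true tips are about 27 mm above the reported z. Next I lift.

```bash
python3 -m inch '[[[0,0,3],[0,0,0]],[[0,0,10],[0,0,0]],[[0,0,30],[0,0,0]],[[0,0,65],[0,0,0]],[[0,0,105],[0,0,0]],[[0,0,145],[0,0,0]],[[0,0,180],[0,0,0]],[[0,0,205],[0,0,0]],[[0,0,210],[0,0,0]],[[0,0,210],[0,0,0]]]'
python3 -m inch '[[[0,-15,0],[0,0,-8]],[[-1,-40,0],[0,0,-18]],[[-2,-75,0],[0,0,-28]],[[-3,-115,0],[0,0,-38]],[[-4,-155,0],[0,0,-48]],[[-5,-195,0],[0,0,-58]],[[-6,-235,0],[0,0,-68]],[[-7,-275,0],[0,0,-78]],[[-8,-315,0],[0,0,-88]],[[-8,-345,0],[0,0,-96]]]'
python3 -m inch '[[[0,-1,0],[0,0,0]],[[0,-2,0],[0,0,0]],[[0,-2,0],[0,0,0]]]'
python3 - <<'E'
from h import *
f,p,W=cam("wrist"); cv2.imwrite("pics/w6.png",f)
s=manip.observe();print(s["position"],tooly()[:,1],s["joints"])
for c in ("wrist","top","scene"):
    if c!="wrist": manip.grab_frame(c)
    for q in ("locket","shelf_load","shelf_front"): print(c,q,[(d["p"],np.round(d["centre"],3)) for d in manip.place_of(q,c)[:1]])
E
```

```text
time: 11.8
position: [0.5828, 0.2656, 0.1858]
eef_rot: [-0.164, 3.137, 0.0]
contact_force: [-0.2, -0.2, -0.9]
finger_gap: 0.0353
finger_force: 25.1
time: 13.05
position: [0.5742, -0.0811, 0.1847]
eef_rot: [-2.228, -2.214, 0.002]
contact_force: [-0.1, 0.7, -1.0]
finger_gap: 0.0356
finger_force: 25.2
time: 13.42
position: [0.5749, -0.0804, 0.1852]
eef_rot: [-2.219, -2.223, 0.0]
contact_force: [-0.6, 0.1, 0.1]
finger_gap: 0.0352
finger_force: 25.1
[ 0.575  -0.0805  0.1853] [ 1.      0.0016 -0.0004] [-0.3646  0.3999  0.5784  1.76   -0.2473  1.0552  0.3023]
wrist locket [(0.88, array([ 0.578, -0.084,  0.21 ]))]
wrist shelf_load []
wrist shelf_front [(0.63, array([ 0.58 , -0.038,  0.17 ]))]
top locket []
top shelf_load []
top shelf_front []
scene locket []
scene shelf_load [(0.69, array([ 0.577, -0.084,  0.137]))]
scene shelf_front [(0.73, array([ 0.576, -0.041,  0.17 ]))]
```

View pics/w6.png

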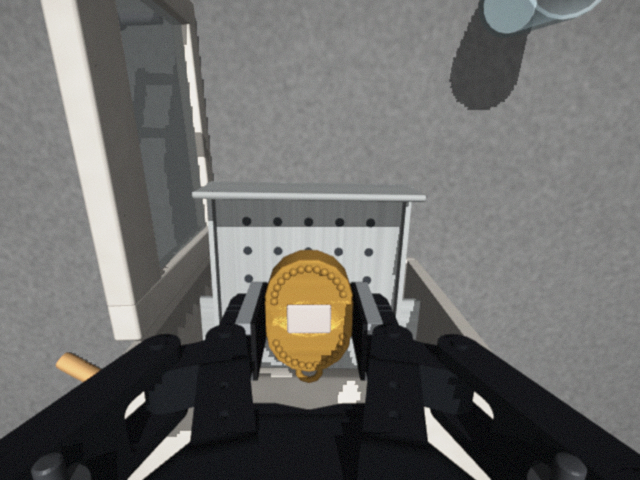

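The wrist view shows the locket held at (308,315), centred over the shelf floor, with the shelf's front panel at (310,190) and the door clear to the left. Now I lower it gently.

```bash
python3 -m inch '[[[0,0,-15],[0,0,0]],[[0,0,-35],[0,0,0]],[[0,0,-52],[0,0,0]],[[0,0,-64],[0,0,0]],[[0,0,-71],[0,0,0]],[[0,0,-75],[0,0,0]],[[0,0,-76],[0,0,0]],[[0,0,-76],[0,0,0]]]'
python3 -m inch '[[[0,0,-1],[0,0,0]],[[0,0,-2],[0,0,0]],[[0,0,-2],[0,0,0]]]'
```

```text
time: 15.02
position: [0.5752, -0.0814, 0.1099]
eef_rot: [2.222, 2.221, 0.0]
contact_force: [0.5, -0.0, 0.1]
finger_gap: 0.0353
finger_force: 25.1
time: 15.4
position: [0.575, -0.0813, 0.1075]
eef_rot: [-2.222, -2.221, 0.0]
contact_force: [-0.1, -0.6, -1.0]
finger_gap: 0.0354
finger_force: 25.1
```

```bash
python3 -m inch '[[[0,0,-1],[0,0,0]],[[0,0,-1],[0,0,0]],[[0,0,-1],[0,0,0]]]'
```

```text
time: 15.78
position: [0.575, -0.0814, 0.1066]
eef_rot: [-2.222, -2.221, 0.0]
contact_force: [-0.8, -0.8, -1.1]
finger_gap: 0.0349
finger_force: 25.1
```

```bash
python3 -m inch '[[[0,0,-1],[0,0,0]],[[0,0,-1],[0,0,0]],[[0,0,-1],[0,0,0]]]'
```

```text
time: 16.15
position: [0.5751, -0.0814, 0.1057]
eef_rot: [2.222, 2.221, 0.0]
contact_force: [-1.2, -0.1, 3.1]
finger_gap: 0.0354
finger_force: 25.5
```

```bash
python3 -m inch '[[[0,0,-1],[0,0,0]],[[0,0,-1],[0,0,0]],[[0,0,-1],[0,0,0]]]'
```

```text
time: 16.52
position: [0.5751, -0.0815, 0.1056]
eef_rot: [2.222, 2.221, 0.001]
contact_force: [-7.7, 1.8, 21.3]
finger_gap: 0.0354
finger_force: 27.4
```

It is on the shelf, and contact came at exactly the expected height. I'll ease back 1 mm, open and rise.

```bash
python3 -m inch '[[[0,0,1],[0,0,0]],[[0,0,1],[0,0,0]]]'
python3 -m inch '[[[0,0,0],[0,0,0]],[[0,0,0],[0,0,0]],[[0,0,0],[0,0,0]],[[0,0,3],[0,0,0]],[[0,0,10],[0,0,0]],[[0,0,30],[0,0,0]],[[0,0,60],[0,0,0]],[[0,0,90],[0,0,0]],[[0,0,90],[0,0,0]]]' 0.3
python3 - <<'E'
from h import *
f,p,W=cam("wrist"); cv2.imwrite("pics/w7.png",f)
s=manip.observe();print(s["position"],s["time"])
for c in ("wrist","scene"):
    if c!="wrist": manip.grab_frame(c)
    for q in ("locket","shelf_load","shelf_front","door_push"): print(c,q,[(d["p"],np.round(d["centre"],3)) for d in manip.place_of(q,c)[:1]])
E
```

```text
time: 16.77
position: [0.5751, -0.0813, 0.1057]
eef_rot: [2.221, 2.221, -0.0]
contact_force: [-2.3, 0.5, 5.1]
finger_gap: 0.0356
finger_force: 25.8
time: 17.9
position: [0.5761, -0.0816, 0.1981]
eef_rot: [2.22, 2.219, 0.004]
contact_force: [-0.2, -0.8, 0.7]
finger_gap: 0.0557
finger_force: 0.0
[ 0.5754 -0.0813  0.1966] 17.95
wrist locket [(0.63, array([ 0.576, -0.083,  0.132]))]
wrist shelf_load []
wrist shelf_front [(0.64, array([ 0.748,  0.095, -0.005]))]
wrist door_push [(0.81, array([0.468, 0.033, 0.168]))]
scene locket [(0.68, array([ 0.569, -0.082,  0.136]))]
scene shelf_load [(0.98, array([ 0.578, -0.085,  0.134]))]
scene shelf_front [(0.63, array([ 0.576, -0.037,  0.172]))]
scene door_push [(0.97, array([0.462, 0.032, 0.168]))]
```

The locket sits on the load point. Next I shut the fingers, go in front of the shelf panel and lower.

```bash
python3 -m inch '[[[0,20,0],[0,0,0]],[[1,50,0],[0,0,0]],[[1,75,0],[0,0,0]],[[1,80,-10],[0,0,0]],[[1,80,-30],[0,0,0]],[[1,80,-50],[0,0,0]],[[1,80,-60],[0,0,0]],[[1,80,-61],[0,0,0]]]' -1
python3 -m inch '[[[0,-8,0],[0,0,0]],[[0,-16,0],[0,0,0]],[[0,-20,0],[0,0,0]],[[0,-24,0],[0,0,0]],[[0,-28,0],[0,0,0]],[[0,-32,0],[0,0,0]],[[0,-36,0],[0,0,0]],[[0,-40,0],[0,0,0]]]'
```

```text
time: 19.4
position: [0.5757, -0.0019, 0.134]
eef_rot: [-2.222, -2.22, 0.002]
contact_force: [-0.7, 0.4, 1.5]
finger_gap: 0.0003
finger_force: 0.0
time: 20.4
position: [0.576, -0.0414, 0.1346]
eef_rot: [-2.221, -2.221, 0.0]
contact_force: [-0.5, 1.7, 0.8]
finger_gap: -0.0002
finger_force: 0.8
```

It reads 1.7 N, which matches shelf friction, so it is pushing. I'll continue.

```bash
python3 -m inch '[[[0,-4,0],[0,0,0]],[[0,-10,0],[0,0,0]],[[0,-17,0],[0,0,0]],[[0,-25,0],[0,0,0]],[[0,-33,0],[0,0,0]],[[0,-41,0],[0,0,0]],[[0,-49,0],[0,0,0]],[[0,-57,0],[0,0,0]],[[0,-64,0],[0,0,0]],[[0,-70,0],[0,0,0]]]'
python3 -m inch '[[[0,-4,0],[0,0,0]],[[0,-7,0],[0,0,0]],[[0,-9,0],[0,0,0]],[[0,-10,0],[0,0,0]]]'
python3 -c "
from h import *
print(manip.observe()['contact_force'])
for c in ['scene','top']:
  manip.grab_frame(c)
  for q in ('shelf_front','cabinet','locket','shelf_load'): print(c,q,[(d['p'],np.round(d['centre'],3)) for d in manip.place_of(q,c)[:1]])"
```

```text
time: 21.65
position: [0.576, -0.1118, 0.1346]
eef_rot: [2.222, 2.221, -0.0]
contact_force: [-1.4, 2.0, -0.4]
finger_gap: -0.0002
finger_force: 0.8
time: 22.15
position: [0.576, -0.1214, 0.1346]
eef_rot: [-2.222, -2.221, 0.0]
contact_force: [-1.4, 2.0, -0.6]
finger_gap: -0.0001
finger_force: 0.8
[-1.3974  1.9529 -0.5981]
scene shelf_front [(0.89, array([ 0.576, -0.131,  0.169]))]
scene cabinet [(0.94, array([ 0.577, -0.247,  0.   ]))]
scene locket [(0.59, array([ 0.571, -0.172,  0.135]))]
scene shelf_load [(0.82, array([ 0.575, -0.173,  0.137]))]
top shelf_front []
top cabinet [(0.71, array([ 0.577, -0.246,  0.22 ]))]
top locket []
top shelf_load []
```

Still sliding, and the stop is expected near shelf face y = −0.137. I'll go on in small steps.

```bash
python3 -m inch '[[[0,-1,0],[0,0,0]],[[0,-2,0],[0,0,0]],[[0,-3,0],[0,0,0]],[[0,-3,0],[0,0,0]]]'
```

```text
time: 23.15
position: [0.576, -0.1245, 0.1346]
eef_rot: [2.222, 2.221, -0.0]
contact_force: [0.3, 0.6, 1.0]
finger_gap: -0.0001
finger_force: 0.3
```

```bash
python3 -m inch '[[[0,-1,0],[0,0,0]],[[0,-2,0],[0,0,0]],[[0,-2,0],[0,0,0]]]'
```

```text
time: 23.52
position: [0.576, -0.1253, 0.1345]
eef_rot: [-2.22, -2.221, -0.001]
contact_force: [-2.0, 7.3, 3.6]
finger_gap: -0.0
finger_force: 3.5
```

```bash
python3 -m inch '[[[0,-1,0],[0,0,0]],[[0,-1,0],[0,0,0]],[[0,-1,0],[0,0,0]]]'
python3 - <<'E'
from h import *
f,p,W=cam("wrist"); g,_,_=cam("scene")
cv2.imwrite("pics/s8.png",np.hstack([cv2.resize(g[100:280,160:380],(440,360)),cv2.resize(f,(360,270))[:, :] if 0 else cv2.copyMakeBorder(cv2.resize(f,(360,270)),0,90,0,0,0)]))
print([np.round(d["centre"],3) for d in manip.place_of("shelf_front","scene")])
E
```

```text
time: 23.9
position: [0.576, -0.1253, 0.1345]
eef_rot: [-2.218, -2.222, -0.002]
contact_force: [-3.4, 12.7, 5.2]
finger_gap: -0.0001
finger_force: 6.2
[array([ 0.576, -0.138,  0.168]), array([ 0.473, -0.114,  0.189])]
```

View pics/s8.png

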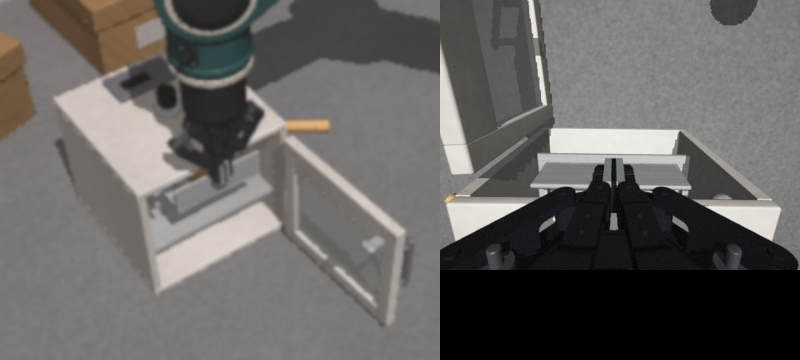

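The scene crop shows the panel flush with the carcass front at about y = −0.138, at a hard stop. I'll back off, then go over the door to its outer (−x) side, turning the tool +93°.

```bash
python3 -m inch '[[[0,15,0],[0,0,0]],[[0,40,0],[0,0,0]],[[0,70,0],[0,0,0]],[[0,85,15],[0,0,0]],[[0,90,50],[0,0,0]],[[0,90,85],[0,0,0]],[[0,95,90],[0,0,4]],[[-10,105,90],[0,0,14]],[[-30,115,90],[0,0,24]],[[-50,125,90],[0,0,34]]]'
python3 -m inch '[[[-20,10,0],[0,0,10]],[[-40,20,0],[0,0,20]],[[-60,30,0],[0,0,30]],[[-80,30,0],[0,0,40]],[[-88,30,0],[0,0,50]],[[-90,30,0],[0,0,59]],[[-90,30,0],[0,0,59]],[[-90,30,0],[0,0,59]]]'
python3 - <<'E'
from h import *
s=manip.observe();print(s["position"],s["joints"],tooly()[:,0],s["time"])
for c in ("scene","top"):
    f=manip.grab_frame(c)
    for q in ("locket","shelf_load","shelf_front","door_push","door_hinge"): print(c,q,[(d["p"],np.round(d["centre"],3)) for d in manip.place_of(q,c)[:1]])
    if c=="scene": cv2.imwrite("pics/s9.png",cv2.resize(f[100:280,160:380],(770,630))[:600])
E
```

```text
time: 25.3
position: [0.5253, -0.0017, 0.2245]
eef_rot: [1.467, 2.778, -0.001]
contact_force: [-0.4, 0.2, 0.5]
finger_gap: -0.0004
finger_force: 0.0
time: 26.3
position: [0.4361, 0.0278, 0.2246]
eef_rot: [-0.076, 3.14, -0.0]
contact_force: [0.7, 0.3, 0.2]
finger_gap: -0.0001
finger_force: 0.0
[0.4361 0.0278 0.2246] [-0.4728  0.0441  0.3504  2.0375 -0.0171  1.0626  1.5049] [-0.9988 -0.0485 -0.0002] 26.3
scene locket [(0.42, array([ 0.569, -0.174,  0.135]))]
scene shelf_load [(0.57, array([ 0.573, -0.178,  0.135]))]
scene shelf_front [(0.89, array([ 0.578, -0.135,  0.17 ]))]
scene door_push [(0.85, array([0.467, 0.029, 0.165]))]
scene door_hinge [(0.58, array([ 0.473, -0.114,  0.19 ]))]
top locket [(0.2, array([0.42 , 0.278, 0.006]))]
top shelf_load []
top shelf_front [(0.68, array([ 0.576, -0.134,  0.17 ]))]
top door_push []
top door_hinge [(0.53, array([ 0.473, -0.12 ,  0.192]))]
```

View pics/s9.png

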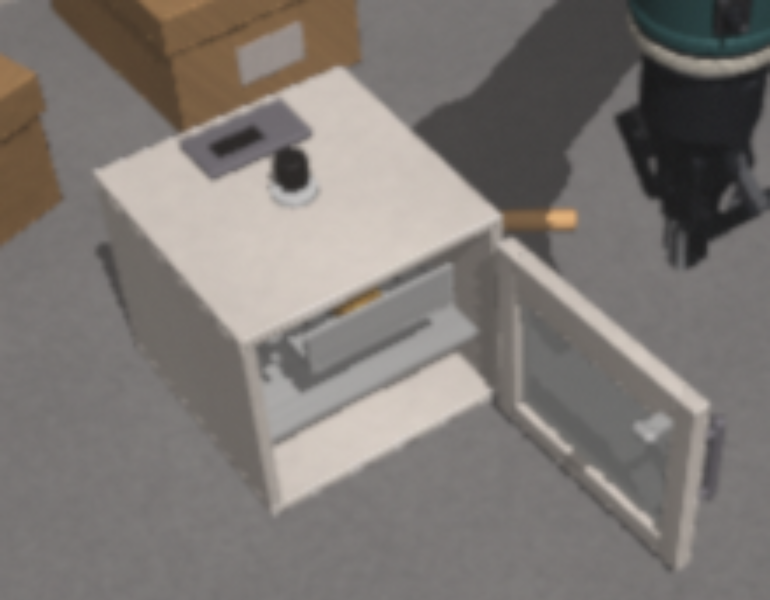

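The crop shows the shelf in, with the locket's gold just visible above the panel at (360,300). The door stands open and the tool is on its outer side. I'll compute the door arc.

```bash
python3 -m inch '[[[0,0,-25],[0,0,0]],[[0,0,-55],[0,0,0]],[[0,0,-80],[0,0,0]],[[0,0,-90],[0,0,0]],[[0,0,-90],[0,0,0]]]'
python3 - <<'E'
from h import *
H=np.array([.4725,-.119]);r=.0125
s=manip.observe();p0=s["position"][:2];print(s["position"])
for t in list(range(93,12,-4))+[11,9,8,7,6,5,4,3,2,1,0,-1]:
    a=np.radians(t);u=np.array([np.cos(a),np.sin(a)]);n=np.array([np.sin(a),-np.cos(a)])
    P=H+.15*u-r*n; print(t,np.round((P-p0)*1000,0),P)
E
```

```text
time: 27.52
position: [0.436, 0.0276, 0.1346]
eef_rot: [0.082, -3.14, 0.001]
contact_force: [0.4, -0.9, -1.0]
finger_gap: 0.0001
finger_force: 0.0
[0.436  0.0276 0.1346]
93 [16.  3.] [0.4522 0.0301]
89 [27.  4.] [0.4626 0.0312]
85 [37.  4.] [0.4731 0.0315]
81 [48.  3.] [0.4836 0.0311]
77 [58.  2.] [0.4941 0.03  ]
73 [68.  0.] [0.5044 0.0281]
69 [79. -2.] [0.5146 0.0255]
65 [89. -5.] [0.5246 0.0222]
61 [98. -9.] [0.5343 0.0183]
57 [108. -14.] [0.5437 0.0136]
53 [117. -19.] [0.5528 0.0083]
49 [126. -25.] [0.5615 0.0024]
45 [134. -32.] [ 0.5697 -0.0041]
41 [142. -39.] [ 0.5775 -0.0112]
37 [149. -46.] [ 0.5848 -0.0187]
33 [156. -54.] [ 0.5915 -0.0268]
29 [162. -63.] [ 0.5976 -0.0353]
25 [167. -72.] [ 0.6032 -0.0443]
21 [172. -81.] [ 0.6081 -0.0536]
17 [176. -91.] [ 0.6123 -0.0632]
13 [ 180. -101.] [ 0.6158 -0.0731]
11 [ 181. -106.] [ 0.6174 -0.0781]
9 [ 183. -111.] [ 0.6187 -0.0832]
8 [ 183. -113.] [ 0.6193 -0.0857]
7 [ 184. -116.] [ 0.6199 -0.0883]
6 [ 184. -118.] [ 0.6204 -0.0909]
5 [ 185. -121.] [ 0.6208 -0.0935]
4 [ 185. -124.] [ 0.6213 -0.0961]
3 [ 186. -126.] [ 0.6216 -0.0987]
2 [ 186. -129.] [ 0.622  -0.1013]
1 [ 186. -131.] [ 0.6223 -0.1039]
0 [ 187. -134.] [ 0.6225 -0.1065]
-1 [ 187. -137.] [ 0.6227 -0.1091]
```

```bash
python3 -m inch '[[[6,2,0],[0,0,0]],[[11,3,0],[0,0,0]],[[16,3,0],[0,0,0]],[[21,3,0],[0,0,-2]],[[27,4,0],[0,0,-4]],[[32,4,0],[0,0,-6]],[[37,4,0],[0,0,-8]],[[42,4,0],[0,0,-10]],[[48,3,0],[0,0,-12]],[[53,3,0],[0,0,-14]]]'
python3 -m inch '[[[5,-1,0],[0,0,-2]],[[10,-2,0],[0,0,-4]],[[15,-3,0],[0,0,-6]],[[21,-4,0],[0,0,-8]],[[26,-5,0],[0,0,-10]],[[31,-7,0],[0,0,-12]],[[36,-8,0],[0,0,-14]],[[41,-10,0],[0,0,-16]],[[45,-12,0],[0,0,-18]],[[50,-14,0],[0,0,-20]]]'
```

```text
time: 28.78
position: [0.4894, 0.0306, 0.1346]
eef_rot: [0.305, 3.127, -0.0]
contact_force: [0.1, 0.5, 0.0]
finger_gap: -0.0004
finger_force: 0.2
time: 30.02
position: [0.5392, 0.0165, 0.1345]
eef_rot: [-0.843, -3.026, 0.0]
contact_force: [-0.7, -0.3, 0.2]
finger_gap: 0.0002
finger_force: 0.2
```

Run:
```python
from h import *
for c in ("scene","top"):
    f=manip.grab_frame(c)
    for q in ("door_push","door_hinge"): print(c,q,[(d["p"],np.round(d["centre"],3)) for d in manip.place_of(q,c)[:1]])
```

```text
scene door_push [(0.85, array([0.546, 0.006, 0.167]))]
scene door_hinge []
top door_push []
top door_hinge [(0.66, array([ 0.472, -0.121,  0.192]))]
```

The door follows at about 59.5°. I'll continue.

```bash
python3 -m inch '[[[5,-3,0],[0,0,-2]],[[9,-5,0],[0,0,-4]],[[14,-8,0],[0,0,-6]],[[18,-11,0],[0,0,-8]],[[22,-14,0],[0,0,-10]],[[27,-17,0],[0,0,-12]],[[31,-21,0],[0,0,-14]],[[35,-24,0],[0,0,-16]],[[38,-28,0],[0,0,-18]],[[42,-32,0],[0,0,-20]]]'
python3 -m inch '[[[4,-3,0],[0,0,-2]],[[7,-7,0],[0,0,-4]],[[11,-11,0],[0,0,-6]],[[14,-15,0],[0,0,-8]],[[17,-20,0],[0,0,-10]],[[20,-24,0],[0,0,-12]],[[23,-29,0],[0,0,-14]],[[25,-33,0],[0,0,-16]],[[28,-38,0],[0,0,-18]],[[30,-43,0],[0,0,-20]]]'
python3 -m inch '[[[2,-4,0],[0,0,-2]],[[4,-9,0],[0,0,-4]],[[5,-13,0],[0,0,-6]],[[6,-17,0],[0,0,-7.5]],[[7,-20,0],[0,0,-9]],[[8,-23,0],[0,0,-10]],[[8,-25,0],[0,0,-11]],[[9,-27,0],[0,0,-12]]]'
```

```text
time: 31.58
position: [0.5812, -0.0156, 0.1345]
eef_rot: [-1.356, -2.834, 0.0]
contact_force: [-0.1, 0.1, 0.2]
finger_gap: -0.0003
finger_force: 0.2
time: 32.83
position: [0.6112, -0.0586, 0.1346]
eef_rot: [1.827, 2.555, -0.0]
contact_force: [0.3, 0.8, -0.1]
finger_gap: 0.0
finger_force: 0.2
time: 33.83
position: [0.62, -0.0854, 0.1346]
eef_rot: [-2.083, -2.352, 0.0]
contact_force: [-0.1, 0.0, 0.5]
finger_gap: 0.0
finger_force: 0.1
```

Now about 8° open. I'll ease slowly through the catch.

```bash
python3 -m inch '[[[0,-2,0],[0,0,-1]],[[1,-4,0],[0,0,-2]],[[1,-6,0],[0,0,-3]],[[1,-7,0],[0,0,-3]],[[1,-8,0],[0,0,-4]],[[1,-9,0],[0,0,-4]],[[1,-10,0],[0,0,-4]]]'
python3 -m inch '[[[0,-1,0],[0,0,-1]],[[0,-2,0],[0,0,-1]],[[1,-3,0],[0,0,-1]],[[1,-4,0],[0,0,-2]]]'
```

```text
time: 34.7
position: [0.621, -0.0953, 0.1345]
eef_rot: [-2.162, -2.279, 0.0]
contact_force: [1.0, 0.6, 1.3]
finger_gap: -0.0001
finger_force: 0.1
time: 35.2
position: [0.6217, -0.0977, 0.1344]
eef_rot: [-2.2, -2.24, -0.001]
contact_force: [-2.3, 9.2, 2.5]
finger_gap: 0.0001
finger_force: 4.5
```

```bash
python3 -m inch '[[[0,-1,0],[0,0,0]],[[0,-2,0],[0,0,0]],[[0,-2,0],[0,0,0]]]'
```

```text
time: 35.58
position: [0.6218, -0.1005, 0.1344]
eef_rot: [-2.201, -2.24, -0.0]
contact_force: [-1.4, 5.4, 0.5]
finger_gap: 0.0
finger_force: 2.4
```

```bash
python3 -m inch '[[[0,-1,0],[0,0,0]],[[0,-2,0],[0,0,0]],[[0,-2,0],[0,0,0]]]'
```

```text
time: 35.95
position: [0.6219, -0.103, 0.1344]
eef_rot: [-2.202, -2.24, 0.0]
contact_force: [-0.3, 3.9, -1.2]
finger_gap: 0.0001
finger_force: 1.7
```

```bash
python3 -m inch '[[[0,-1,0],[0,0,0]],[[0,-2,0],[0,0,0]],[[0,-2,0],[0,0,0]]]'
```

```text
time: 36.33
position: [0.622, -0.1058, 0.1346]
eef_rot: [2.202, 2.24, -0.0]
contact_force: [0.5, 0.6, -0.3]
finger_gap: 0.0001
finger_force: 0.5
```

```bash
python3 -m inch '[[[0,-1,0],[0,0,0]],[[0,-2,0],[0,0,0]],[[0,-2,0],[0,0,0]]]'
```

```text
time: 36.7
position: [0.622, -0.1078, 0.1347]
eef_rot: [2.202, 2.24, -0.0]
contact_force: [-0.2, -0.4, -0.3]
finger_gap: 0.0002
finger_force: 0.0
```

```bash
python3 -m inch '[[[0,-1,0],[0,0,0]],[[0,-2,0],[0,0,0]],[[0,-2,0],[0,0,0]]]'
```

```text
time: 37.08
position: [0.6221, -0.1089, 0.1346]
eef_rot: [-2.201, -2.241, -0.001]
contact_force: [-0.6, 4.6, 3.7]
finger_gap: 0.0002
finger_force: 2.2
```

The catch pulled the door in, with the force dropping to zero. Contact then resumed at a firm stop, so the door is seated. I'll press once more to confirm, then retreat and go to above the purge knob.

```bash
python3 -m inch '[[[0,-1,0],[0,0,0]],[[0,-1,0],[0,0,0]]]'
python3 -m inch '[[[0,10,0],[0,0,0]],[[0,30,0],[0,0,0]],[[0,35,30],[0,0,0]],[[0,35,75],[0,0,0]],[[0,35,115],[0,0,0]],[[-10,0,125],[0,0,0]],[[-25,-45,125],[0,0,0]],[[-40,-90,125],[0,0,0]],[[-46,-125,125],[0,0,0]],[[-46,-136,125],[0,0,0]]]' 0.1
python3 -m inch '[[[0,0,0],[0,0,0]],[[0,0,0],[0,0,0]]]'
python3 - <<'E'
from h import *
f,p,W=cam("wrist"); cv2.imwrite("pics/w10.png",f)
s=manip.observe();print(s["position"],tooly()[:,1],s["time"])
for c in ("wrist","scene","top"):
    if c!="wrist": manip.grab_frame(c)
    for q in ("purge_grip","door_push","door_hinge"): print(c,q,[(d["p"],np.round(d["centre"],3)) for d in manip.place_of(q,c)[:1]])
E
```

```text
time: 37.33
position: [0.6221, -0.109, 0.1346]
eef_rot: [-2.2, -2.241, -0.001]
contact_force: [-2.0, 8.4, 5.1]
finger_gap: -0.0003
finger_force: 4.6
time: 38.58
position: [0.5755, -0.2476, 0.2597]
eef_rot: [2.204, 2.238, -0.001]
contact_force: [0.8, 1.1, -0.5]
finger_gap: 0.0472
finger_force: 0.0
time: 38.83
position: [0.5766, -0.2446, 0.2593]
eef_rot: [-2.2, -2.242, -0.0]
contact_force: [-1.1, 0.5, 0.6]
finger_gap: 0.0469
finger_force: 0.0
[ 0.5766 -0.2447  0.2594] [ 0.9998  0.0193 -0.0003] 38.875
wrist purge_grip [(0.86, array([ 0.572, -0.251,  0.221]))]
wrist door_push [(0.93, array([ 0.621, -0.118,  0.169]))]
wrist door_hinge [(0.76, array([ 0.47 , -0.121,  0.19 ]))]
scene purge_grip [(0.41, array([ 0.575, -0.246,  0.219]))]
scene door_push [(0.86, array([ 0.619, -0.121,  0.168]))]
scene door_hinge [(0.81, array([ 0.473, -0.116,  0.188]))]
top purge_grip []
top door_push [(0.79, array([ 0.62 , -0.117,  0.164]))]
top door_hinge [(0.72, array([ 0.471, -0.122,  0.194]))]
```

View pics/w10.png

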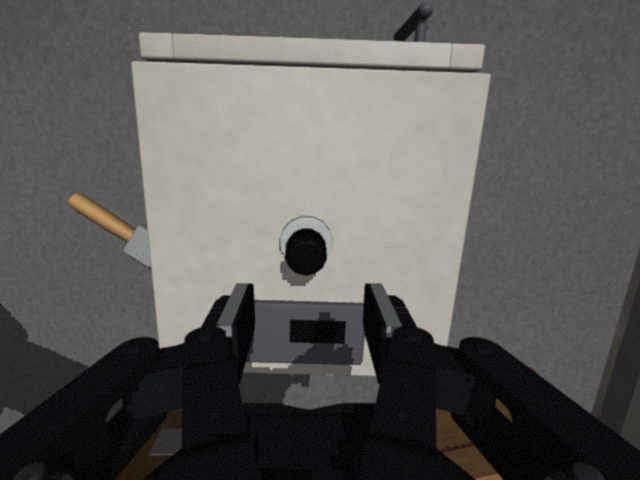

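The wrist view shows the door shut along the carcass front, parallel to it at (312,55), with the knob at (306,251) and aligned between the fingers. I'll descend over it.

```bash
python3 -m inch '[[[-1,0,-15],[0,0,0]],[[-1,0,-35],[0,0,0]],[[-1,0,-52],[0,0,0]],[[-1,0,-64],[0,0,0]],[[-1,0,-71],[0,0,0]],[[-1,0,-75],[0,0,0]],[[-1,0,-78],[0,0,0]],[[-1,0,-78],[0,0,0]]]'
python3 -m inch '[[[0,0,0],[0,0,0]],[[0,0,0],[0,0,0]],[[0,0,0],[0,0,0]],[[0,0,0],[0,0,0]]]' -0.7 50
python3 -c "
from h import *
s=manip.observe();print(s['position'],s['contact_force'],s['finger_gap'],s['finger_force'],s['time'])"
```

```text
time: 40.42
position: [0.5751, -0.2463, 0.1817]
eef_rot: [2.202, 2.241, 0.0]
contact_force: [0.9, 0.3, -0.4]
finger_gap: 0.0468
finger_force: 0.0
time: 40.92
position: [0.575, -0.2464, 0.1821]
eef_rot: [2.202, 2.24, 0.0]
contact_force: [-2.7, 1.4, 6.1]
finger_gap: 0.0234
finger_force: 48.8
[ 0.575  -0.2464  0.1821] [-2.7041  1.3699  6.0771] 0.023446292588558754 48.79760541021824 40.925
```

Gripped, at 49 N. Next I pull up gradually.

```bash
python3 -m inch '[[[0,0,2],[0,0,0]],[[0,0,5],[0,0,0]],[[0,0,8],[0,0,0]],[[0,0,11],[0,0,0]],[[0,0,14],[0,0,0]],[[0,0,16],[0,0,0]],[[0,0,18],[0,0,0]],[[0,0,18],[0,0,0]]]'
python3 -m inch '[[[0,0,1],[0,0,0]],[[0,0,2],[0,0,0]],[[0,0,2],[0,0,0]]]'
```

```text
time: 41.92
position: [0.5749, -0.2463, 0.1996]
eef_rot: [-2.202, -2.24, 0.0]
contact_force: [-0.7, -1.6, -8.1]
finger_gap: 0.0236
finger_force: 49.4
time: 42.3
position: [0.5749, -0.2463, 0.2016]
eef_rot: [-2.202, -2.24, 0.0]
contact_force: [-1.1, -1.9, -8.4]
finger_gap: 0.0236
finger_force: 49.4
```

```bash
python3 -m inch '[[[0,0,1],[0,0,0]],[[0,0,1],[0,0,0]],[[0,0,1],[0,0,0]]]'
```

```text
time: 42.68
position: [0.5749, -0.2463, 0.2023]
eef_rot: [-2.202, -2.24, 0.0]
contact_force: [0.1, -4.1, -14.7]
finger_gap: 0.0234
finger_force: 50.8
```

```bash
python3 -m inch '[[[0,0,1],[0,0,0]],[[0,0,1],[0,0,0]],[[0,0,1],[0,0,0]]]'
```

```text
time: 43.05
position: [0.5748, -0.2463, 0.2025]
eef_rot: [-2.202, -2.24, 0.002]
contact_force: [5.4, -5.5, -27.6]
finger_gap: 0.0238
finger_force: 51.4
```

At the stop, with the force rising steeply. I'll ease back 1 mm of command, keeping more than 9 N, and hold for 1.5 s.

```bash
python3 -m inch '[[[0,0,-1],[0,0,0]],[[0,0,-1],[0,0,0]],[[0,0,-1],[0,0,0]],[[0,0,-1],[0,0,0]],[[0,0,-1],[0,0,0]],[[0,0,-1],[0,0,0]],[[0,0,-1],[0,0,0]],[[0,0,-1],[0,0,0]],[[0,0,-1],[0,0,0]],[[0,0,-1],[0,0,0]]]'
python3 -m inch '[[[0,0,0],[0,0,0]],[[0,0,0],[0,0,0]],[[0,0,0],[0,0,0]],[[0,0,0],[0,0,0]]]'
```

```text
time: 44.3
position: [0.5749, -0.2463, 0.2024]
eef_rot: [-2.202, -2.24, 0.0]
contact_force: [0.8, -4.7, -22.7]
finger_gap: 0.0233
finger_force: 52.1
time: 44.8
position: [0.5749, -0.2463, 0.2025]
eef_rot: [-2.202, -2.24, 0.0]
contact_force: [-0.3, -4.1, -24.0]
finger_gap: 0.0237
finger_force: 51.9
```

Held for nearly 2 s. I'll guide it back down, release, and rise clear.

```bash
python3 -m inch '[[[0,0,-3],[0,0,0]],[[0,0,-6],[0,0,0]],[[0,0,-10],[0,0,0]],[[0,0,-14],[0,0,0]],[[0,0,-18],[0,0,0]],[[0,0,-20],[0,0,0]],[[0,0,-20],[0,0,0]]]'
python3 -m inch '[[[0,0,0],[0,0,0]],[[0,0,0],[0,0,0]],[[0,0,0],[0,0,0]],[[0,0,5],[0,0,0]],[[0,0,20],[0,0,0]],[[0,0,50],[0,0,0]],[[0,0,90],[0,0,0]],[[0,0,120],[0,0,0]],[[0,10,130],[0,0,0]],[[0,10,130],[0,0,0]]]' 0.2
python3 -m inch '[[[0,40,0],[0,0,0]],[[0,90,0],[0,0,0]],[[0,140,0],[0,0,0]],[[0,190,0],[0,0,0]],[[0,240,0],[0,0,0]],[[0,270,0],[0,0,0]],[[0,270,0],[0,0,0]]]'
python3 - <<'E'
from h import *
a=[]
for c in ("scene","top"):
    f=manip.grab_frame(c); a.append(f)
    for q in ("purge_grip","door_push","medallion","small_locket","jar","beaker","brush","card_box"): print(c,q,[(d["p"],np.round(d["centre"],3)) for d in manip.place_of(q,c)[:1]])
cv2.imwrite("pics/f11.png",np.hstack([cv2.resize(a[0][90:290,160:380],(440,400)),cv2.resize(a[1][130:310,330:550],(360,295))[:400] if 0 else cv2.copyMakeBorder(cv2.resize(a[1][130:310,330:550],(360,295)),0,105,0,0,0)]))
s=manip.observe();print(s["position"],s["time"])
E
```

```text
time: 45.68
position: [0.5751, -0.2464, 0.1835]
eef_rot: [2.202, 2.24, 0.001]
contact_force: [-6.1, 0.2, -5.0]
finger_gap: 0.0238
finger_force: 53.8
time: 46.92
position: [0.5754, -0.2353, 0.313]
eef_rot: [2.2, 2.242, 0.001]
contact_force: [0.5, 0.6, -0.6]
finger_gap: 0.0514
finger_force: 0.0
time: 47.8
position: [0.5745, 0.0365, 0.3113]
eef_rot: [-2.196, -2.244, 0.002]
contact_force: [-0.2, -0.4, 0.1]
finger_gap: 0.0509
finger_force: 0.0
scene purge_grip [(0.5, array([ 0.573, -0.244,  0.218]))]
scene door_push [(0.69, array([ 0.619, -0.124,  0.164]))]
scene medallion [(0.67, array([0.496, 0.296, 0.004]))]
scene small_locket [(0.59, array([0.417, 0.277, 0.001]))]
scene jar [(0.94, array([ 0.744,  0.209, -0.   ]))]
scene beaker []
scene brush [(0.6, array([0.496, 0.294, 0.002]))]
scene card_box [(0.91, array([ 0.711,  0.296, -0.005]))]
top purge_grip [(0.58, array([ 0.576, -0.25 ,  0.22 ]))]
top door_push [(0.88, array([ 0.619, -0.12 ,  0.161]))]
top medallion [(0.64, array([0.499, 0.297, 0.004]))]
top small_locket []
top jar []
top beaker [(0.55, array([0.5  , 0.295, 0.   ]))]
top brush [(0.7, array([ 0.362, -0.302, -0.   ]))]
top card_box [(0.61, array([ 0.717,  0.292, -0.001]))]
[0.575  0.0337 0.3126] 48.7
```

View pics/f11.png

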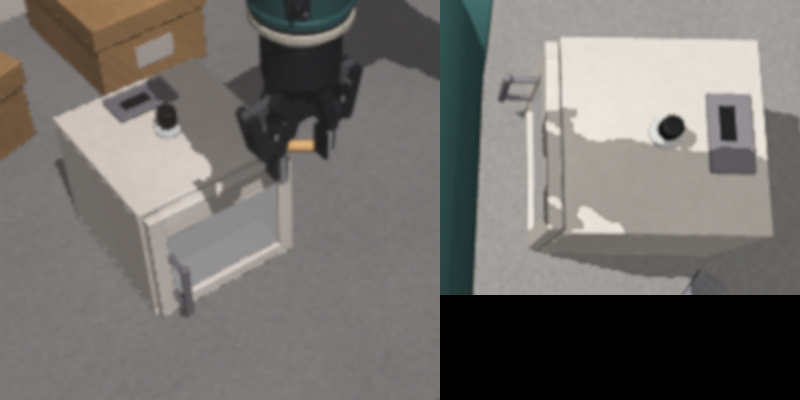

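The door is shut flush, the knob is down at rest (219 mm), the bystanders I could re-measure are in place, and the arm is clear. I'm handing in.

```bash
python3 -c "
from station import manip
print(manip.finish_job())"
```

```text
the job is handed in; nothing more can be done
None
```

The job is handed in at about 49 s: the locket is on the shelf, the shelf is fully in, the door is seated on its catch, and the purge knob was pulled to its stop, held for nearly 2 s and returned to rest; the arm touched none of the other items.

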